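# Take out the rotor key and close the centrifuge lid

## Robot

A 7-joint arm with a two-finger parallel gripper is mounted at the origin on the work surface. World frame = base frame: x ahead of the robot, y to its left, z up, the work surface at z = 0. Lengths are in m, angles in rad, forces in N, time in s.
With the tool pointing down it reaches from about 0.35 to 0.9 m from the base axis. Payload 8.1 kg.
Tool frame: the origin (TCP) lies on the centre line of the jaws, within the pads' length; the fingertips stand 19 mm ahead of it and the grasp point (between the pads) is the TCP (arm.tip_reach is the distance from the TCP to the fingertips, in m); z points along the fingers, y is the line along which they close (so a half turn about z gives the same grasp; the last joint's range is limited). The gripper opens to 92 mm and grips with 3 to 60 N. Pads are 19 mm wide; open, the fingers measure 130 mm over their backs; the gripper's body (75 mm by 190 mm) begins 47 mm behind the grasp point.
Start: joints at [-1.213, 0.434, 0.025, 1.573, -0.012, 1.134, -0.075], TCP at [0.278, 0.56, 0.246] pointing down, gripper open.
Joint ranges: [-2.62, 2.62], [-0.44, 2.09], [-1.27, 1.32], [0.08, 2.57], [-1.32, 4.46], [0.12, 2], [-2.74, 2.74]. Speed limits (rad/s): [2.22, 2.22, 3.01, 3.01, 3.14, 3.14, 3.14].

## Interface

Orientations are given as a rotation vector (axis times angle).
In Python, from cell import arm gives the robot as it stands.
- The arm moves only by the tool arm_command, never from a script. Its argument "targets" is a list that holds one entry, the list of rows, each a list of 6 numbers: the shift along the tool's x, y, z in m, then the turn, a rotation vector about the tool's x, y, z in rad. A call has 1 to 10 rows; each row shifts and turns the commanded pose from where the row before left it, along the tool's axes as they then stand; what a row does not reach is not made up. A row lasts 1/8 s, in which the tool goes at most 62.5 mm and 10.7 degrees, less where a joint would pass 70% of its speed; a pose out of reach is approached as far as the arm can. A call with a gripper value outside its range is refused whole. "jaw" is the finger opening in m, from 0 to 0.0918, set as the call begins (left out, the last holds). The fingers move at their own pace and stop on an object; "newtons" is the grip in N (left out, the last holds). Time passes only in rows, so rows that do not move let the fingers close. It gives the time, the measured TCP pose, the force, the opening and the grip force at its end, in the units of the state.
- arm.observe(): the state, without advancing time (a new reading comes with each control period).
- arm.get_image(name): name is "scene" or "top" or "wrist"; returns a dict with "pixels" (400x640x3 uint8, red, green, blue), "z_map" (400x640 float32, m along the optical axis (not along the pixel's ray), 0 where there is no reading), "fx", "fy", "cx", "cy" (pixels), "dist" ([k1, k2, p1, p2, k3] as OpenCV has them; the pictures are not rectified), "xyz" and "rotation" of the camera in the world; the wrist camera has in their place "T_tool_cam" (4x4, takes a point from camera to tool coordinates, whose origin is the TCP and whose axes are the flange's). Camera axes: x right, y down, z forward; pixel columns grow to the right and rows downward; lengths in m; the calibration is good to about 2 mm. A picture is of the moment at which its call begins: read the wrist's pose just before it.
- arm.sign_off(): hands the job in; it is judged then, once.
The state is a dict: "clock": time; "joints": joint angles; "dq": joint speeds; "joint_efforts": joint torques, N m; "position": TCP position; "ee_rot": TCP orientation; "force": force on the tool from outside, world axes, zero at the start; "ft_torque": the same for the moment, N m; "width": opening from 0.0 (shut) to 1.0 (fully open); "gripper_force": force on a finger pad.
Only numpy, scipy, OpenCV 4.12 (cv2) and the standard library are available. Lean on these libraries where they do the work, as an engineer would, in place of code of your own. Each camera call takes 0.05 s, during which the arm holds its last target. There are 200 camera calls.

## Task

Get the bench centrifuge ready to run: lift the T-handled key out of the rotor and set it down in the steel tray without dropping it from a height, then swing the lid down without slamming it and press its front lip, firmly but without forcing it, until the catch snaps; how far down that is has to be felt, and a lid that is not caught springs up again. Leave the other things on the bench where they are.

Things in the scene. Friction and masses are not known exactly. Their poses are not given: they have to be found in the camera images.
- centrifuge: white bench centrifuge, fixed, 200 wide (y), 262 deep (local x -137 to 125), 130 high shut. Origin: centre of its underside; x points from the sloping control panel (front) to the lid hinge (rear), z up. Rim of the round chamber (140 wide) 112 above the bench, local x -70 to 110; the panel is lower. Rotor axis at local x 15; the rotor holds white-capped tubes, turns freely, top 20 below the rim.
- lid (a joint): lid angle about the rear hinge, 0 as built, growing as it opens; starts leaning back past upright. Stiff hinge (0.26 N m): it stays where left, but sprung pins hold an unlatched lid up at about 0.2. The catch and rubber buffers are height-adjustable, set differently each time, unreported: shut lies between 0 and 0.066, the catch is met 0.09 above that, gives at 12 to 17 N on the lip; then a hard stop.
- lid_hinge (a point): point on the lid's hinge axis at mid width: local x 105, z 120 of the centrifuge. The axis runs along the centrifuge's y. The point turns with the lid: at lid angle 0 its x points away from the lip and its z is up.
- lid_lip (a point): top face of the grey grip lip, middle of the lid's front edge: 180 from the hinge axis, 6 above it at lid angle 0 (126 above the bench). Lip 90 wide, 10 thick, ending 191 from the axis. The lid is a flat white plate 206 wide, 12 thick (6 either side of the axis), edges turned in by 12, with a clear porthole, trim 1.5 proud; open, this outer face looks to the rear. Site z: its outward normal.
- key: dark steel T-handled key standing in the rotor's centre socket, 26 deep, about 1.5 mm loose: pull it straight up. Origin: foot of the round shank, 10 diameter; crossbar on top 12 thick, 80 long along the key's x, its axis 114 above the foot; 120 high, about 0.14 kg. It starts with the bar fore and aft of the centrifuge within 0.35 rad. It keeps the lid from shutting.
- key_bar (a point): centre of the key's crossbar, where to grip it.
- key_mid (a point): point on the key's shank 70 above its foot, about its centre of mass.
- tray: shallow stainless tray, fixed, 216 by 170 over its rim, walls 20 high, inside 204 by 154, floor 3 thick. Origin: centre of its underside, x along its longer side. Two small loose grey tube sleeves (17 diameter, 30 high) stand near its +x end and may be nudged or knocked over.
- flask: bystander: small white plastic jar, 42 diameter, 78 high, between the centrifuge and the tray. Origin under its centre, as for the others.
- sample_bottle: bystander: amber glass bottle, 64 diameter, 145 high.
- beaker: bystander: glass beaker, 72 diameter, 90 high.
- tube_rack: bystander: blue rack of capped tubes, 70 (x) by 190 (y), 88 high.
- meter: bystander: grey handheld meter lying flat, 75 (x) by 165 (y), 32 high.
- cartridge: bystander: stainless filter cartridge lying down, 200 long (x), 60 diameter.
- bottle_cap: bystander: yellow plastic cap, 64 diameter, 14 high.

How it is judged:
On the way, in this order (a step that is already met when the one before it is completed fails the run):
1. the key is out of the rotor, set down in the tray and let go (x of key_mid in the frame of tray between -0.105 and 0.105 m and y of key_mid in the frame of tray between -0.08 and 0.08 m and z of key_mid in the frame of tray below 0.045 m and contact force between the fingers and key below 0.2 N and linear speed of key below 0.05 m/s), for 0.2 s.
2. the lid is fully shut, past its catch (value of joint lid below 0.085 rad), for 0.2 s.
At the end, for the whole second after the job is handed in: The lid is caught and stays shut (lid angle below 0.085 rad); the key lies in the tray, let go and at rest (the point 70 mm up its shank within the tray's outline and less than 45 mm above the bench) (all of step 1 and value of joint lid below 0.085 rad); the robot touches nothing.
It fails at once if the lid is slammed (comes down faster than 3 rad/s, about 0.5 m/s at the lip, shortly before it meets the catch) (value of joint lid between 0.18 and 0.5 rad and velocity of joint lid below -3 rad/s).
It fails at once if the lid or the centrifuge is forced (pressed with more than 60 N) (contact force between any of the fingers, the arm and centrifuge above 60 N).
It fails at once if the key is let go from a height (falls free of the fingers more than about 50 mm above where it would stand) (contact force between the fingers and key below 0.02 N and height (world z) of key_mid above 0.13 m and linear speed of key above 0.3 m/s and distance of key from where it was at the start of the episode above 0.1 m).
It fails at once if a bystander is pushed more than 40 mm or knocked over (distance of any of flask, sample_bottle, beaker, tube_rack, meter, cartridge, bottle_cap from where it was at the start of the episode above 0.04 m or angle between any of flask, sample_bottle, beaker, tube_rack, meter, cartridge, bottle_cap's own z axis and vertical above 0.5 rad).
It also fails if it takes over 72 s, if anything falls off the work surface, if the arm or the gripper's body presses on something with over 40 N, if the wrist force passes 120 N, or if a joint passes its speed limit or range.

## Working session

There is one attempt and no reset: what is moved stays moved. The work goes in short steps, Python scripts to look and compute and a tool call to move; the robot and the scene stay as the last step left them, time stands still between calls to the robot, and variables do not carry over. Pictures are saved under pics/ and viewed, at most 10 in all, crops included, and the job is handed in when it is done.

Besides the shell and the picture viewer there is one more tool, called after "Emit:" by a JSON object that holds its "name" and its "arguments". arm_command: Moves the arm, as the interface text tells. Its arguments: {"type":"object","properties":{"targets":{"type":"array","items":{"type":"array","items":{"type":"array","items":{"type":"number"}}}},"jaw":{"type":"number"},"newtons":{"type":"number"}},"required":["targets"]}

```bash
ls; mkdir -p pics; cat > h.py <<'E'
import numpy as np, cv2
from cell import arm
from scipy.spatial.transform import Rotation as R
def snap(name,save=None):
    s=arm.observe(); im=arm.get_image(name)
    if name=='wrist':
        T=np.eye(4);T[:3,:3]=R.from_rotvec(s['ee_rot']).as_matrix();T[:3,3]=s['position']
        T=T@np.array(im['T_tool_cam']);im['rotation']=T[:3,:3];im['xyz']=T[:3,3]
    if save: cv2.imwrite('pics/'+save,im['pixels'][:,:,::-1])
    K=np.array([[im['fx'],0,im['cx']],[0,im['fy'],im['cy']],[0,0,1]])
    v,u=np.mgrid[0:400,0:640]
    p=cv2.undistortPoints(np.stack([u,v],-1).reshape(-1,1,2).astype(np.float64),K,np.array(im['dist'])).reshape(400,640,2)
    z=im['z_map'][...,None]
    P=np.concatenate([p*z,z],-1)@np.array(im['rotation']).T+np.array(im['xyz'])
    P[im['z_map']==0]=np.nan
    return im,P
E
python3 - <<'E'
from h import *
s=arm.observe(); print({k:np.round(v,3) for k,v in s.items()})
for n in('top','scene'):
    im,P=snap(n,n+'0.png'); np.save(n+'0.npy',P); print(n,np.round(im['xyz'],3))
E
```

```text
pics
{'clock': np.float64(0.0), 'joints': array([-1.213,  0.435,  0.025,  1.574, -0.012,  1.134, -0.075]), 'dq': array([ 0.002,  0.001, -0.   ,  0.001,  0.001, -0.   , -0.   ]), 'joint_efforts': array([ 1.0000e-03, -6.6783e+01,  9.8600e-01, -3.1446e+01, -6.0000e-02,
        4.3000e-02,  0.0000e+00]), 'position': array([0.278, 0.559, 0.245]), 'ee_rot': array([-7.170e-01, -3.058e+00,  2.000e-03]), 'force': array([0.081, 0.837, 0.993]), 'ft_torque': array([ 0.016,  0.001, -0.051]), 'gripper_force': np.float64(0.0), 'width': np.float64(1.005)}Traceback (most recent call last):
  File "<stdin>", line 4, in <module>
  File "h.py", line 14, in snap
    P=np.concatenate([p*z,z],-1)@np.array(im['rotation']).T+np.array(im['xyz'])
      ~~~~~~~~~~~~~~~~~~~~~~~~~~~~~~~~~~~~~~~~~~~~~~~~~~~~~^~~~~~~~~~~~~~~~~~~~
ValueError: operands could not be broadcast together with shapes (400,640) (3,)
```

```bash
sed -i "s|    K=np|    M=np.array(im['rotation']); M=R.from_rotvec(M).as_matrix() if M.ndim==1 else M\n    K=np|; s|np.array(im\['rotation'\]).T|M.T|" h.py
python3 - <<'E'
from h import *
for n in('top','scene'):
    im,P=snap(n,n+'0.png'); np.save(n+'0.npy',P); print(n,np.round(im['xyz'],3),np.nanpercentile(P[...,2],[1,30,50]))
E
```

```text
top [0.232 0.025 1.915] [-0.76838481 -0.58222748 -0.00275165]
scene [1.296 0.437 1.243] [-7.60756011e-01 -2.30802679e-01 -5.52267420e-04]
```

View pics/top0.png

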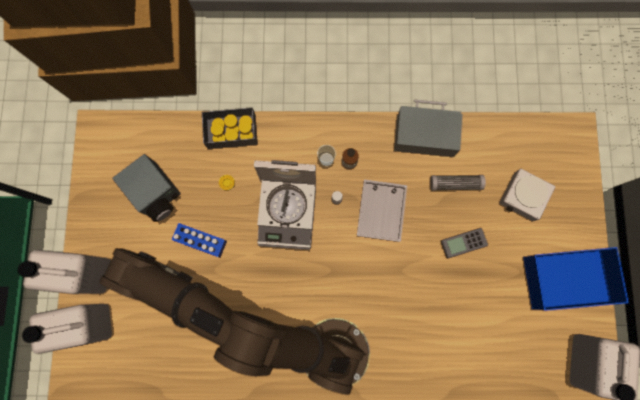

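View pics/scene0.png

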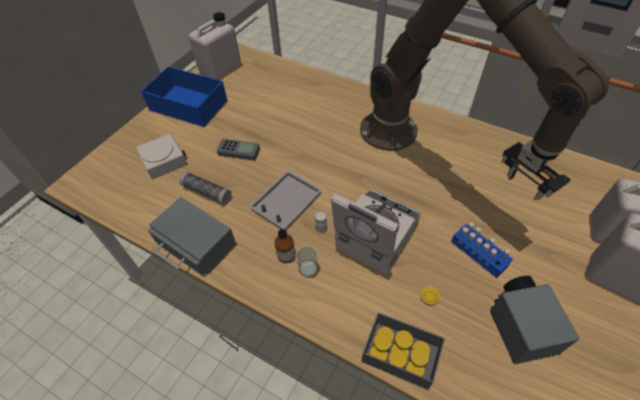

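Top view: centrifuge at (287,208), panel toward the robot, lid open at the rear, key bar ~(287,205), jar (337,197), tray (382,211) with sleeves at its far end. Scene view shows the lid leaning back from behind.

```bash
python3 - <<'E'
import numpy as np,cv2
P=np.load('top0.npy')
sub=P[150:260,240:420]; g=np.argwhere(np.isfinite(sub[...,2]))+[150,240]
def pts(lo,hi,r0,r1,c0,c1):
    q=P[r0:r1,c0:c1].reshape(-1,3); return q[(q[:,2]>lo)&(q[:,2]<hi)]
for n,a in dict(rim=(.105,.118,170,240,250,322),key=(.19,.225,180,230,265,310),tray=(.012,.03,175,250,352,412),flask=(.06,.09,188,206,328,346),lid=(.23,.4,150,190,250,320),bottle=(.1,.16,145,172,341,362),beak=(.06,.1,145,172,315,338),trayfl=(0.002,.008,185,240,360,405)).items():
    q=pts(*a); 
    if len(q)<3: print(n,len(q));continue
    (c,w,ang)=cv2.minAreaRect(q[:,:2].astype(np.float32)); print(n,len(q),np.round(c,3),np.round(w,3),round(ang,1),'z',np.round(np.percentile(q[:,2],[5,50,95]),3))
q=pts(.13,.24,180,230,262,312);print(np.round(q[:40],3))
im=cv2.imread('pics/top0.png')[145:255,245:415];cv2.imwrite('pics/c1.png',cv2.resize(im,None,fx=4.7,fy=4.7,interpolation=2))
E
```

```text
rim 1174 [0.53  0.187] [0.201 0.196] 85.9 z [0.106 0.111 0.117]
key 9 [0.541 0.187] [0.005 0.07 ] 77.4 z [0.19  0.191 0.193]
tray 522 [ 0.536 -0.178] [0.23  0.249] 89.9 z [0.012 0.019 0.028]
flask 83 [ 0.582 -0.001] [0.037 0.034] 1.2 z [0.068 0.077 0.083]
lid 597 [0.64 0.18] [0.207 0.033] 86.2 z [0.237 0.296 0.311]
bottle 134 [ 0.731 -0.051] [0.054 0.044] 76.7 z [0.102 0.115 0.149]
beak 114 [0.743 0.04 ] [0.071 0.069] 15.5 z [0.064 0.082 0.094]
trayfl 818 [ 0.532 -0.18 ] [0.172 0.215] 90.0 z [0.002 0.005 0.007]
[[0.628 0.268 0.13 ]
 [0.628 0.234 0.132]
 [0.628 0.223 0.13 ]
 [0.628 0.205 0.131]
 [0.626 0.197 0.14 ]
 [0.628 0.186 0.134]
 [0.627 0.182 0.138]
 [0.627 0.179 0.137]
 [0.627 0.175 0.138]
 [0.627 0.171 0.138]
 [0.626 0.167 0.143]
 [0.627 0.164 0.139]
 [0.627 0.16  0.141]
 [0.628 0.157 0.135]
 [0.628 0.153 0.135]
 [0.626 0.149 0.144]
 [0.625 0.145 0.146]
 [0.627 0.141 0.14 ]
 [0.625 0.137 0.148]
 [0.626 0.134 0.143]
 [0.625 0.13  0.15 ]
 [0.625 0.126 0.149]
 [0.624 0.122 0.152]
 [0.626 0.119 0.146]
 [0.624 0.115 0.153]
 [0.626 0.112 0.146]
 [0.626 0.108 0.145]
 [0.625 0.104 0.15 ]
 [0.626 0.101 0.145]
 [0.624 0.097 0.154]
 [0.623 0.093 0.157]
 [0.625 0.22  0.131]
 [0.624 0.157 0.134]
 [0.624 0.149 0.134]
 [0.625 0.146 0.132]
 [0.625 0.142 0.13 ]
 [0.623 0.138 0.14 ]
 [0.625 0.135 0.131]
 [0.625 0.131 0.133]
 [0.623 0.127 0.142]]
```

View pics/c1.png

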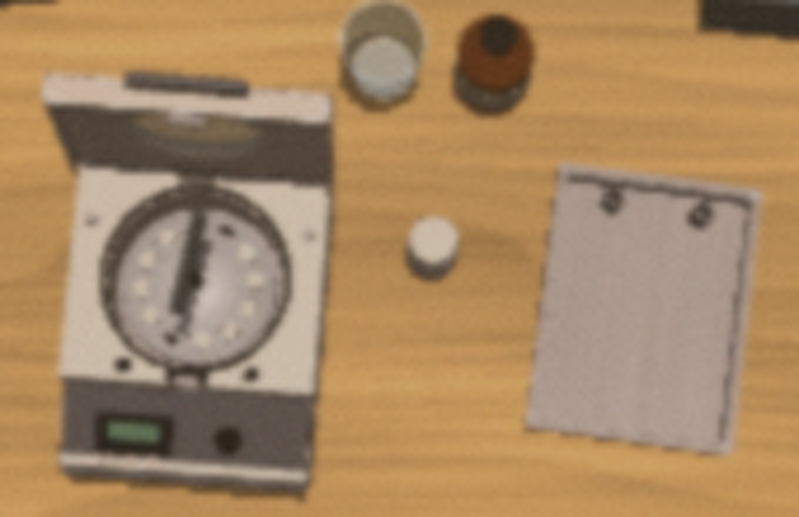

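Crop: bar runs from crop (197,215) to (180,310), i.e. about -11° from world x; the lid top lies at crop y≈85; the tray spans (530–757, 170–450), sleeves at its far end. Moving above the key.

Emit:
{"name": "arm_command", "arguments": {"targets": [[[-0.0486,-0.028,-0.012,0,0,0],[-0.0486,-0.028,-0.012,0,0,0],[-0.0486,-0.028,-0.012,0,0,0],[-0.0486,-0.028,-0.012,0,0,0],[-0.0486,-0.028,-0.012,0,0,0],[-0.0486,-0.028,-0.012,0,0,0],[-0.0486,-0.028,-0.012,0,0,0],[-0.0486,-0.028,-0.012,0,0,0],[0,0,0,0,0,-0.136],[0,0,0,0,0,-0.136]]], "jaw": 0.06}}

```text
clock: 1.4
position: [0.5268, 0.1853, 0.3416]
ee_rot: [-0.292, -3.128, 0.0]
force: [-0.0, 0.1, 0.1]
width: 0.655
gripper_force: 0.0
```

```bash
cat > look.py <<'E'
from h import *
import sys
im,P=snap('wrist',sys.argv[1]); np.save('w.npy',P)
s=arm.observe(); print(s['clock'],np.round(s['position'],4)); print(np.round(R.from_rotvec(s['ee_rot']).as_matrix(),3))
E
python3 look.py w1.png
```

```text
1.45 [0.5266 0.1857 0.3415]
[[-0.984  0.178 -0.   ]
 [ 0.178  0.984 -0.   ]
 [ 0.    -0.    -1.   ]]
```

View pics/w1.png

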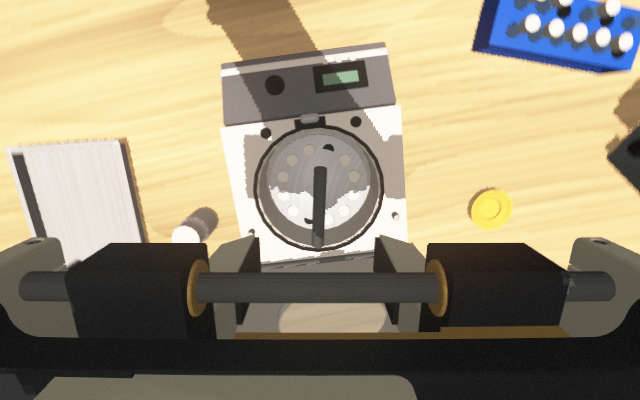

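Wrist view: the crossbar runs from (320,168) to (318,247), nearly along the tool x; the tray is at left, jar at (190,235).

```bash
python3 - <<'E'
import numpy as np,cv2
P=np.load('w.npy'); 
q=P[150:255,295:340].reshape(-1,3); q=q[(q[:,2]>.165)&(q[:,2]<.21)]
c,w,a=cv2.minAreaRect(q[:,:2].astype(np.float32)); print('bar',len(q),np.round(c,4),np.round(w,4),a,np.percentile(q[:,2],[5,50,95]),q.mean(0))
q=P[100:255,215:410].reshape(-1,3); q=q[(q[:,2]>.108)&(q[:,2]<.116)]
c,w,a=cv2.minAreaRect(q[:,:2].astype(np.float32)); print('rim',np.round(c,4),np.round(w,4),a)
E
```

```text
bar 1005 [0.5447 0.1832] [0.012  0.0793] 77.01573944091797 [0.1807557  0.1844995  0.18608057] [0.54289305 0.18351366 0.18410566]
rim [0.5433 0.1831] [0.2012 0.1723] 85.91751098632812
```

Emit:
{"name": "arm_command", "arguments": {"targets": [[[-0.0183,0.0008,0,0,0,0],[0,0,0,0,0,0.048],[0,0,0.05,0,0,0],[0,0,0.05,0,0,0],[0,0,0.04,0,0,0],[0,0,0.0215,0,0,0],[0,0,0,0,0,0]]]}}

```text
clock: 2.33
position: [0.5434, 0.1833, 0.1786]
ee_rot: [-0.373, -3.116, 0.003]
force: [0.3, 0.4, 1.1]
width: 0.656
gripper_force: 0.0
```

Emit:
{"name": "arm_command", "arguments": {"targets": [[[0,0,0,0,0,0],[0,0,0,0,0,0],[0,0,0,0,0,0],[0,0,0,0,0,0]]], "jaw": 0, "newtons": 40}}

```text
clock: 2.82
position: [0.5448, 0.1837, 0.1807]
ee_rot: [0.371, 3.119, 0.001]
force: [0.4, 0.3, -0.0]
width: 0.266
gripper_force: 0.0
```

Emit:
{"name": "arm_command", "arguments": {"targets": [[[0,0,0,0,0,0],[0,0,0,0,0,0],[0,0,0,0,0,0],[0,0,0,0,0,0]]]}}

```text
clock: 3.32
position: [0.5447, 0.1836, 0.1803]
ee_rot: [0.371, 3.119, 0.0]
force: [-0.6, -0.2, 1.1]
width: 0.116
gripper_force: 40.0
```

Emit:
{"name": "arm_command", "arguments": {"targets": [[[0,0,-0.01,0,0,0],[0,0,-0.015,0,0,0],[0,0,-0.02,0,0,0],[0,0,-0.03,0,0,0],[0,0,-0.035,0,0,0],[0,0,0,0,0,0]]]}}

```text
clock: 4.08
position: [0.5462, 0.1841, 0.294]
ee_rot: [0.371, 3.114, 0.005]
force: [0.2, 0.1, -2.7]
width: 0.12
gripper_force: 40.0
```

```bash
python3 - <<'E'
import numpy as np,cv2
from h import *
P=np.load('top0.npy')
# rim edges of tray: z>.014
q=P[180:238,352:412].reshape(-1,3); q=q[np.isfinite(q[:,2])]
for lo,hi in((.014,.024),(.0015,.012)):
    m=q[(q[:,2]>lo)&(q[:,2]<hi)&(abs(q[:,1]+.178)<.13)]
    print(np.percentile(m[:,0],[1,99]),np.percentile(m[:,1],[1,99]))
im=cv2.imread('pics/top0.png')
h=cv2.inRange(cv2.cvtColor(im,cv2.COLOR_BGR2HSV),(0,0,90),(180,60,255))[170:255,350:415]
n,l,st,ce=cv2.connectedComponentsWithStats(h); i=1+np.argmax(st[1:,4])
mm=np.argwhere(l==i)+[170,350]; w=P[mm[:,0],mm[:,1]]; w=w[np.isfinite(w[:,2])]
print('tray',cv2.minAreaRect(w[:,:2].astype(np.float32)),len(w))
E
```

```text
[0.43063733 0.65163884] [-0.2743788  -0.08142885]
[0.43255042 0.6554225 ] [-0.29210148 -0.06339241]
tray ((0.5359686613082886, -0.17713212966918945), (0.16644243896007538, 0.22183626890182495), 82.71895599365234) 2355
```

Emit:
{"name": "arm_command", "arguments": {"targets": [[[-0.004,-0.022,0,0,0,0],[-0.0083,-0.0455,0,0,0,0],[-0.0083,-0.0455,0,0,0,0],[-0.0083,-0.0455,0,0,0,0],[-0.0083,-0.0455,0,0,0,0],[-0.0083,-0.0455,0,0,0,0],[-0.0083,-0.0455,0,0,0,0],[-0.0083,-0.0455,0,0,0,0],[-0.004,-0.022,0,0,0,0],[0,0,0,0,0,-0.11]]]}}

```text
clock: 5.32
position: [0.5217, -0.188, 0.2893]
ee_rot: [-0.204, -3.133, 0.002]
force: [0.5, 0.6, -2.2]
width: 0.113
gripper_force: 40.0
```

Emit:
{"name": "arm_command", "arguments": {"targets": [[[0,0,0,-0.15,0,0],[0,0,0,-0.15,0,0],[0,0,0,-0.15,0,0],[0,0,0,-0.15,0,0],[0,0,0,0,0,0]]]}}

```text
clock: 5.95
position: [0.5216, -0.1879, 0.2875]
ee_rot: [0.201, 2.962, 0.916]
force: [0.5, 0.5, -1.8]
width: 0.115
gripper_force: 40.0
```

```bash
python3 look.py w2.png
```

```text
6.0 [ 0.5225 -0.1862  0.2886]
[[-0.991  0.109  0.071]
 [ 0.13   0.819  0.558]
 [ 0.003  0.563 -0.827]]
```

View pics/w2.png

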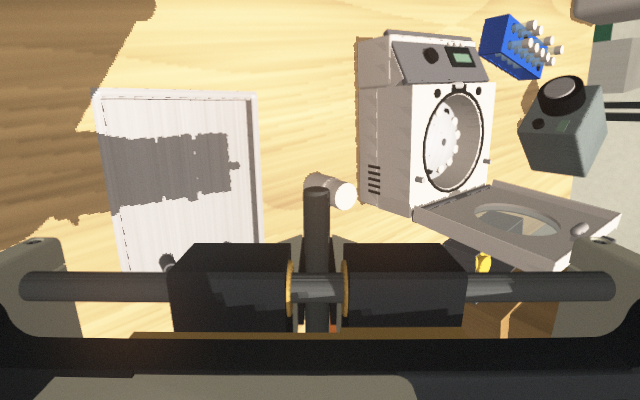

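Emit:
{"name": "arm_command", "arguments": {"targets": [[[-0.002,-0.0225,0.0331,0,0,0],[0,-0.0225,0.0331,0,0,0],[0,-0.0225,0.0331,0,0,0],[0,-0.0225,0.0331,0,0,0],[0,-0.0079,0.0116,0,0,0],[0,0,0,0,0,0]]]}}

```text
clock: 6.75
position: [0.5261, -0.1831, 0.1165]
ee_rot: [0.186, 2.961, 0.915]
force: [0.7, 0.2, -1.1]
width: 0.115
gripper_force: 40.0
```

Emit:
{"name": "arm_command", "arguments": {"targets": [[[0,-0.0028,0.0041,0,0,0],[0,-0.0028,0.0041,0,0,0],[0,0,0,0,0,0]]]}}

```text
clock: 7.12
position: [0.5259, -0.1841, 0.1063]
ee_rot: [0.188, 2.96, 0.915]
force: [0.2, 0.6, -1.8]
width: 0.118
gripper_force: 40.0
```

Emit:
{"name": "arm_command", "arguments": {"targets": [[[0,-0.0022,0.0033,0,0,0],[0,-0.0011,0.0017,0,0,0],[0,0,0,0,0,0]]]}}

```text
clock: 7.5
position: [0.5258, -0.1839, 0.1]
ee_rot: [0.188, 2.96, 0.916]
force: [-0.2, 0.3, -1.9]
width: 0.117
gripper_force: 40.0
```

Emit:
{"name": "arm_command", "arguments": {"targets": [[[0,-0.0011,0.0017,0,0,0],[0,-0.0011,0.0017,0,0,0],[0,0,0,0,0,0]]]}}

```text
clock: 7.88
position: [0.5266, -0.1855, 0.097]
ee_rot: [0.189, 2.958, 0.912]
force: [-1.3, -4.6, 7.0]
width: 0.111
gripper_force: 40.0
```

Foot touches the tray floor. Release and withdraw along the shank.

Emit:
{"name": "arm_command", "arguments": {"targets": [[[0,0,0,0,0,0],[0,0,0,0,0,0],[0,0,0,0,0,0],[0,0,0,0,0,0]]], "jaw": 0.05}}

```text
clock: 8.38
position: [0.5258, -0.1835, 0.0959]
ee_rot: [0.188, 2.96, 0.916]
force: [0.1, -0.3, -0.3]
width: 0.497
gripper_force: 0.4
```

Emit:
{"name": "arm_command", "arguments": {"targets": [[[0,0,-0.015,0,0,0],[0,0,-0.03,0,0,0],[0,0,-0.04,0,0,0],[0,0,-0.04,0,0,0],[0,0,-0.04,0,0,0],[0,0,0,0,0,0],[0,0,0,0,0,0]]]}}

```text
clock: 9.25
position: [0.514, -0.276, 0.2324]
ee_rot: [0.188, 2.96, 0.916]
force: [0.4, 0.3, -0.1]
width: 0.548
gripper_force: 0.0
```

```bash
python3 - <<'E'
from h import *
for n in('top','scene'):
    im,P=snap(n,n+'2.png'); np.save(n+'2.npy',P)
a=cv2.imread('pics/top2.png')[140:260,240:420];b=cv2.imread('pics/scene2.png')[160:280,240:420]
cv2.imwrite('pics/c2.png',np.vstack([cv2.resize(x,None,fx=2.5,fy=2.5,interpolation=2) for x in(a,b)]))
E
```

```text
(no output)
```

View pics/c2.png

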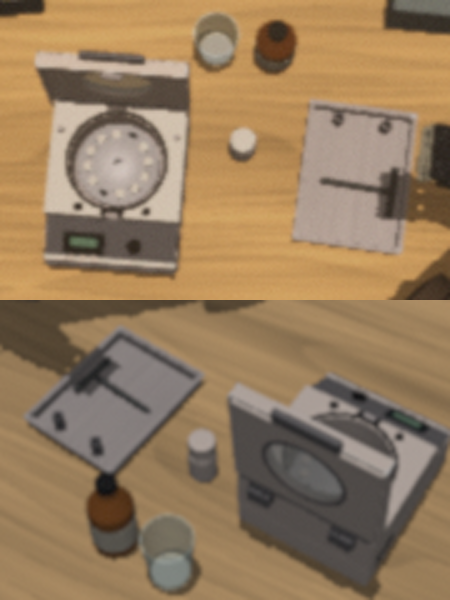

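Key lies in the tray: shank (320–390,185), bar at (393,195) by the tray's right wall; everything else undisturbed. Lid next: measure its lean.

```bash
python3 - <<'E'
from h import *
a=np.radians(-4.1); ex=np.array([np.cos(a),np.sin(a),0]); ey=np.array([-np.sin(a),np.cos(a),0])
o=np.array([.529,.1845,0])
Q={}
for n in('top0','scene0'):
    P=np.load(n+'.npy').reshape(-1,3); P=P[np.isfinite(P[:,2])]
    L=np.c_[(P-o)@ex,(P-o)@ey,P[:,2]]; L=L[(abs(L[:,1])<.11)&(abs(L[:,0])<.25)]; 
    print(n)
    for z in np.arange(.13,.33,.02):
        m=L[(L[:,2]>z)&(L[:,2]<z+.02)&(L[:,0]>.07)]
        if len(m)>4: print(round(z+.01,3),len(m),np.round(np.percentile(m[:,0],[2,50,98]),4),np.round(np.percentile(m[:,1],[2,98]),3))
s=arm.observe();print(s['clock'],s['position']);print(np.round(R.from_rotvec(s['ee_rot']).as_matrix(),3))
E
```

```text
top0
0.14 106 [0.0896 0.0994 0.1033] [-0.095  0.103]
0.16 111 [0.0945 0.1019 0.1081] [-0.092  0.102]
0.18 111 [0.0985 0.1046 0.1105] [-0.089  0.103]
0.2 119 [0.0936 0.1073 0.1117] [-0.1    0.103]
0.22 88 [0.0968 0.1088 0.113 ] [-0.098  0.102]
0.24 79 [0.0971 0.1098 0.1158] [-0.1    0.103]
0.26 52 [0.0987 0.1102 0.112 ] [-0.099  0.102]
0.28 54 [0.0955 0.1101 0.1271] [-0.098  0.103]
0.3 376 [0.1018 0.1128 0.1259] [-0.096  0.102]
0.32 36 [0.1159 0.1216 0.1262] [-0.045  0.043]
scene0
0.14 185 [0.0962 0.111  0.1131] [-0.095  0.105]
0.16 199 [0.1054 0.1127 0.1159] [-0.094  0.105]
0.18 193 [0.1038 0.1141 0.1174] [-0.096  0.105]
0.2 210 [0.1038 0.1159 0.1192] [-0.095  0.105]
0.22 207 [0.1093 0.1179 0.1212] [-0.094  0.105]
0.24 207 [0.1092 0.1204 0.124 ] [-0.096  0.105]
0.26 224 [0.1108 0.1228 0.1262] [-0.095  0.105]
0.28 254 [0.1163 0.1247 0.127 ] [-0.097  0.105]
0.3 538 [0.1033 0.118  0.1277] [-0.097  0.103]
0.32 45 [0.1199 0.124  0.1285] [-0.037  0.045]
9.35 [ 0.51394289 -0.27515537  0.2316409 ]
[[-0.992  0.104  0.07 ]
 [ 0.126  0.818  0.561]
 [ 0.001  0.566 -0.825]]
```

Emit:
{"name": "arm_command", "arguments": {"targets": [[[0,0,0,0.15,0,0],[0,0,0,0.15,0,0],[0,0,0,0.15,0,0],[0,0,0,0.15,0,0],[0,0,0,0,0,-0.054],[0,0,-0.055,0,0,0],[0,0,-0.055,0,0,0],[0,0,-0.055,0,0,0]]], "jaw": 0, "newtons": 20}}

```text
clock: 10.35
position: [0.5139, -0.2751, 0.3982]
ee_rot: [-0.112, -3.138, -0.001]
force: [1.8, -1.2, -0.1]
width: 0.005
gripper_force: 0.0
```

Emit:
{"name": "arm_command", "arguments": {"targets": [[[-0.0169,0.0514,0,0,0,0],[-0.0169,0.0514,0,0,0,0],[-0.0169,0.0514,0,0,0,0],[-0.0169,0.0514,0,0,0,0],[-0.0169,0.0514,0,0,0,0],[-0.0169,0.0514,0,0,0,0],[-0.0169,0.0514,0,0,0,0],[-0.0169,0.0514,0,0,0,0],[-0.0169,0.0514,0,0,0,0],[0,0,0,0,0,0]]]}}

```text
clock: 11.6
position: [0.6989, 0.1811, 0.3939]
ee_rot: [-0.101, -3.135, -0.002]
force: [-0.6, 0.0, -0.3]
width: 0.006
gripper_force: 0.0
```

```bash
python3 - <<'E'
from h import *
s=arm.observe();print(s['clock'],s['position'],s['force']);print(np.round(R.from_rotvec(s['ee_rot']).as_matrix(),3))
E
```

```text
11.6 [0.69891478 0.18105718 0.39388736] [-0.63732407  0.0035547  -0.33058348]
[[-0.998  0.064 -0.005]
 [ 0.064  0.998  0.002]
 [ 0.005  0.001 -1.   ]]
```

Emit:
{"name": "arm_command", "arguments": {"targets": [[[0,0,0.04,0,0,0],[0,0,0.042,0,0,0],[0.015,0,0,0,0,0],[0.015,0,0,0,0,0],[0.015,0,0,0,0,0],[0.015,0,0,0,0,0],[0,0,0,0,0,0]]]}}

```text
clock: 12.48
position: [0.6386, 0.1783, 0.3152]
ee_rot: [-0.114, -3.138, 0.0]
force: [0.4, 0.3, 0.5]
width: 0.006
gripper_force: 0.0
```

```bash
cat > st.py <<'E'
from h import *
a=np.radians(-4.1); ex=np.array([np.cos(a),np.sin(a),0]); ey=np.array([-np.sin(a),np.cos(a),0]); o=np.array([.529,.1845,0])
s=arm.observe();p=s['position'];print(s['clock'],'local',np.round([(p-o)@ex,(p-o)@ey,p[2]],4),'F',np.round(s['force'],1))
im,P=snap('scene'); P=P.reshape(-1,3); P=P[np.isfinite(P[:,2])]
L=np.c_[(P-o)@ex,(P-o)@ey,P[:,2]]; L=L[(L[:,1]>.045)&(L[:,1]<.095)&(abs(L[:,0])<.19)&(L[:,2]>.128)]
d=L[:,[0,2]]-[.105,.12]; d=d[np.hypot(*d.T)>.06]
n=[]
for th in np.arange(0,1.9,.01): n.append(np.sum(abs(d@[np.sin(th),np.cos(th)]-.006)<.003))
print('lid',np.argmax(n)*.01,max(n),len(d))
E
python3 st.py
```

```text
12.475 local [0.1097 0.0016 0.3152] F [0.4 0.3 0.5]
lid 1.48 441 1441
```

Emit:
{"name": "arm_command", "arguments": {"targets": [[[0.026,0,0.004,0,0,0],[0.0253,0,0.0067,0,0,0],[0.0239,0,0.0105,0,0,0],[0.0221,0,0.0139,0,0,0],[0.0197,0,0.017,0,0,0],[0.0085,0,0.0099,0,0,0],[0.0085,0,0.0099,0,0,0],[0,0,0,0,0,0]]]}}

```text
clock: 13.52
position: [0.5057, 0.1881, 0.2428]
ee_rot: [-0.114, -3.138, 0.001]
force: [-0.4, 1.1, -0.1]
width: 0.001
gripper_force: 0.0
```

```bash
python3 st.py
```

```text
13.525 local [-0.0235  0.0019  0.2428] F [-0.4  1.1 -0.1]
lid 0.58 454 1344
```

Emit:
{"name": "arm_command", "arguments": {"targets": [[[0.0048,0,0.0073,0,0,0],[0.0048,0,0.0073,0,0,0],[0.0041,0,0.0077,0,0,0],[0.0041,0,0.0077,0,0,0],[0.0033,0,0.0081,0,0,0],[0.0033,0,0.0081,0,0,0],[0.0024,0,0.0083,0,0,0],[0,0,0,0,0,0]]]}}

```text
clock: 14.58
position: [0.4787, 0.19, 0.1882]
ee_rot: [-0.114, -3.138, 0.001]
force: [0.5, -0.4, -0.5]
width: 0.008
gripper_force: 0.0
```

Emit:
{"name": "arm_command", "arguments": {"targets": [[[0.0024,0,0.0083,0,0,0],[0,0,0.004,0,0,0],[0,0,0,0,0,0]]]}}

```text
clock: 14.95
position: [0.4768, 0.1904, 0.1763]
ee_rot: [-0.114, -3.139, 0.0]
force: [0.3, -0.2, 0.6]
width: 0.002
gripper_force: 0.0
```

```bash
python3 st.py
```

```text
14.95 local [-0.0525  0.0021  0.1763] F [ 0.3 -0.2  0.6]
lid 0.18 393 1163
```

Emit:
{"name": "arm_command", "arguments": {"targets": [[[0.003,0,0.002,0,0,0],[0.002,0,0.002,0,0,0],[0,0,0.002,0,0,0],[0,0,0,0,0,0]]]}}

```text
clock: 15.5
position: [0.472, 0.1908, 0.1706]
ee_rot: [0.114, 3.139, 0.0]
force: [2.1, -0.2, 0.9]
width: 0.006
gripper_force: 1.0
```

Emit:
{"name": "arm_command", "arguments": {"targets": [[[0,0,0.002,0,0,0],[0,0,0.002,0,0,0],[0,0,0,0,0,0]]]}}

```text
clock: 15.88
position: [0.4715, 0.1908, 0.1663]
ee_rot: [-0.114, -3.139, 0.0]
force: [0.3, 0.5, 2.4]
width: 0.011
gripper_force: 0.8
```

Emit:
{"name": "arm_command", "arguments": {"targets": [[[0,0,0.002,0,0,0],[0,0,0,0,0,0]]]}}

```text
clock: 16.12
position: [0.4715, 0.1907, 0.1643]
ee_rot: [-0.114, -3.139, 0.0]
force: [-1.4, 1.6, 1.5]
width: 0.006
gripper_force: 0.7
```

Emit:
{"name": "arm_command", "arguments": {"targets": [[[0,0,0.002,0,0,0],[0,0,0,0,0,0]]]}}

```text
clock: 16.38
position: [0.4717, 0.1906, 0.1624]
ee_rot: [-0.114, -3.139, 0.0]
force: [-0.5, 0.6, 2.3]
width: 0.01
gripper_force: 0.7
```

Emit:
{"name": "arm_command", "arguments": {"targets": [[[0,0,0.002,0,0,0],[0,0,0,0,0,0]]]}}

```text
clock: 16.62
position: [0.4718, 0.1906, 0.1605]
ee_rot: [-0.114, -3.139, 0.0]
force: [-2.9, 0.0, 4.1]
width: 0.007
gripper_force: 1.8
```

Emit:
{"name": "arm_command", "arguments": {"targets": [[[0,0,0.0015,0,0,0],[0,0,0,0,0,0]]]}}

```text
clock: 16.88
position: [0.4717, 0.1906, 0.1596]
ee_rot: [-0.115, -3.139, -0.0]
force: [-6.0, -0.3, 13.3]
width: 0.006
gripper_force: 6.3
```

Emit:
{"name": "arm_command", "arguments": {"targets": [[[0,0,0.0015,0,0,0],[0,0,0,0,0,0]]]}}

```text
clock: 17.12
position: [0.4716, 0.1906, 0.1582]
ee_rot: [-0.115, -3.139, -0.0]
force: [-6.7, -1.1, 14.4]
width: 0.003
gripper_force: 6.9
```

Emit:
{"name": "arm_command", "arguments": {"targets": [[[0,0,0.0015,0,0,0],[0,0,0,0,0,0]]]}}

```text
clock: 17.38
position: [0.4714, 0.1906, 0.1564]
ee_rot: [-0.114, -3.139, -0.0]
force: [-6.0, -0.2, 11.8]
width: 0.005
gripper_force: 5.4
```

Emit:
{"name": "arm_command", "arguments": {"targets": [[[0,0,0.0015,0,0,0],[0,0,0.0015,0,0,0],[0,0,0,0,0,0]]]}}

```text
clock: 17.75
position: [0.471, 0.1906, 0.153]
ee_rot: [-0.114, -3.138, 0.0]
force: [-5.6, 0.4, 7.9]
width: 0.01
gripper_force: 3.9
```

Emit:
{"name": "arm_command", "arguments": {"targets": [[[0,0,0.0015,0,0,0],[0,0,0.0015,0,0,0],[0,0,0,0,0,0]]]}}

```text
clock: 18.12
position: [0.4713, 0.1906, 0.1499]
ee_rot: [-0.114, -3.139, 0.0]
force: [-0.6, 0.9, 3.5]
width: 0.005
gripper_force: 1.4
```

Emit:
{"name": "arm_command", "arguments": {"targets": [[[0,0,0.0015,0,0,0],[0,0,0,0,0,0]]]}}

```text
clock: 18.38
position: [0.4715, 0.1906, 0.1485]
ee_rot: [-0.114, -3.139, 0.0]
force: [-3.3, 1.2, 4.8]
width: 0.005
gripper_force: 2.6
```

Emit:
{"name": "arm_command", "arguments": {"targets": [[[0,0,0.0015,0,0,0],[0,0,0,0,0,0]]]}}

```text
clock: 18.62
position: [0.4717, 0.1906, 0.1469]
ee_rot: [-0.114, -3.139, 0.0]
force: [-1.7, 0.0, 1.3]
width: 0.005
gripper_force: 0.9
```

Emit:
{"name": "arm_command", "arguments": {"targets": [[[0,0,0.0015,0,0,0],[0,0,0,0,0,0]]]}}

```text
clock: 18.88
position: [0.4718, 0.1906, 0.1455]
ee_rot: [-0.114, -3.139, 0.0]
force: [-3.0, 0.7, 4.8]
width: 0.005
gripper_force: 2.2
```

Emit:
{"name": "arm_command", "arguments": {"targets": [[[0,0,0.001,0,0,0],[0,0,0,0,0,0]]]}}

```text
clock: 19.12
position: [0.4718, 0.1906, 0.1453]
ee_rot: [-0.115, -3.139, -0.0]
force: [-6.9, -2.2, 15.8]
width: 0.001
gripper_force: 7.6
```

Emit:
{"name": "arm_command", "arguments": {"targets": [[[0,0,0.001,0,0,0],[0,0,0,0,0,0]]]}}

```text
clock: 19.38
position: [0.4719, 0.1906, 0.1451]
ee_rot: [0.115, 3.139, 0.001]
force: [-10.9, -3.2, 27.3]
width: 0.004
gripper_force: 13.5
```

Emit:
{"name": "arm_command", "arguments": {"targets": [[[0,0,-0.005,0,0,0],[0,0,-0.02,0,0,0],[0,0,-0.04,0,0,0],[0,0,-0.05,0,0,0],[0,0,-0.05,0,0,0],[0,0,0,0,0,0],[0,0,0,0,0,0]]]}}

```text
clock: 20.25
position: [0.4719, 0.1905, 0.308]
ee_rot: [-0.115, -3.139, 0.0]
force: [0.8, -0.2, -1.6]
width: 0.004
gripper_force: 0.0
```

```bash
python3 st.py; python3 - <<'E'
from h import *
im,P=snap('scene','f.png'); cv2.imwrite('pics/f2.png',cv2.resize(cv2.imread('pics/f.png')[130:310,200:440],None,fx=3,fy=3))
E
```

```text
20.25 local [-0.0573  0.0019  0.308 ] F [ 0.8 -0.2 -1.6]
lid 1.31 147 935
```

View pics/f2.png

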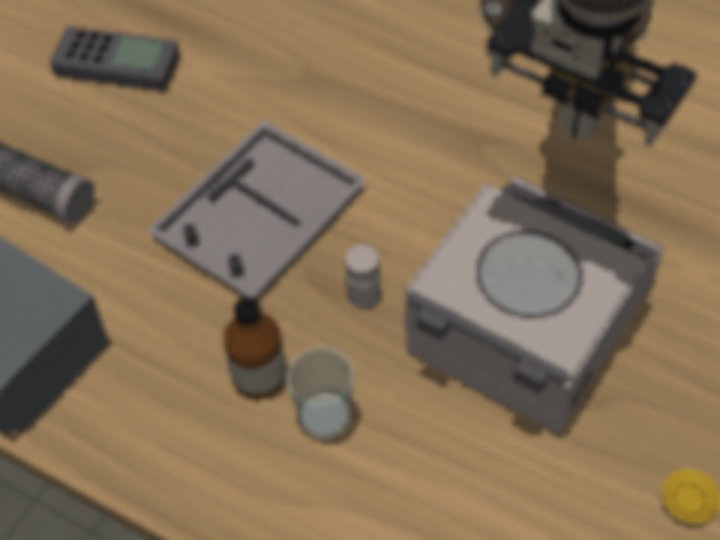

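The lid appears shut (outer face around (530,270)), the key flat in the tray at (250,195). Quick numeric check of the lid angle.

```bash
sed -i 's/>.128)/>.115)\&(L[:,2]<.18)/' st.py; python3 st.py
```

```text
20.35 local [-0.0578  0.0017  0.3072] F [-0.   0.3 -1.2]
lid 0.0 351 461
```

```bash
python3 -c "
from cell import arm
print(arm.sign_off())"
```

```text
the job is handed in; nothing more can be done
None
```

The key is lying in the tray and the lid is shut and caught: it measured about 0 rad after I pulled the arm clear. Nothing else on the bench looked disturbed. I handed the job in at about 20 s, and the sign-off returned no verdict.

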